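# Let a carton out of the lever-gated slide and weigh it

### The arm

A 6-joint arm with a two-finger parallel gripper is mounted at the origin on the work surface; the furniture and walls round the work are solid. World frame = base frame: x ahead of the robot, y to its left, z up, the work surface at z = 0. Lengths are in m, angles in rad, forces in N, time in s.
With the tool pointing down it reaches from about 0.3 to 0.875 m from the base axis. Payload 6.4 kg.
Tool frame: the origin (TCP) lies between the finger pads; the fingertips stand 25 mm ahead of it and the grasp point (between the pads) lies 6 mm ahead of it; y points along the fingers, x is the direction in which the jaws open and shut, and the axes are right-handed (so a half turn about y gives the same grasp; the last joint's range is limited). The gripper opens to 85 mm and grips with 20 to 120 N. Pads are 22 mm wide; open, the fingers measure 114 mm over their backs; the gripper's body (76 mm by 85 mm) begins 54 mm behind the grasp point. The pads swing forward as they close: fully open they stand 13 mm farther back than shut.
Start: joints at [-1.505, 0.181, 1.607, -0, 1.354, -0.206], TCP at [0.154, -0.554, 0.256] pointing down, gripper open.
Joint ranges: [-2.99, 2.99], [-0.89, 2.07], [0.3, 2.58], [-1.14, 4.28], [0, 2.63], [-3.12, 3.12]. Speed limits (rad/s): [2.57, 2.57, 3.01, 3.14, 3.14, 3.14].

### API

Orientations are given as a unit quaternion [w, x, y, z].
In Python, from bench import ctrl, vision, ticket, find_in, regions_of, pinpoint gives the robot as it stands.
- The arm moves only by the tool apply_moves, never from a script. Its argument "increments" is a list of rows, each an object of numbers: "x", "y", "z": the shift along the tool's x, y, z in cm; "ax", "ay", "az": the turn, a rotation vector about the tool's x, y, z in rad; "grip": the closure, from 0 (fully open) to 1 (shut). A call has 1 to 12 rows; each row is the pose to reach, as a shift and turn from the pose measured when the call began, along the tool's axes at that moment; what a row does not reach only later rows make up. A row lasts 1/8 s, in which the tool goes at most 62.5 mm and 10.7 degrees, less where a joint would pass 70% of its speed; a pose out of reach is approached as far as the arm can. A call with a gripper value outside its range is refused whole. The fingers move at their own pace and stop on an object; the grip force is fixed at half the most. Time passes only in rows, so rows that repeat a pose let the fingers close. It gives the time, the measured TCP pose, the force and the opening at its end, in the units of the state.
- ctrl.get_obs(): the state, without advancing time (a new reading comes with each control period).
- vision.camera(name): name is "scene" or "top"; returns the picture (480x640x3 uint8, red, green, blue); there is no depth.
- vision.camera_params(name): a dict with "intrinsics" (3x3 intrinsics, pixels), "k1" (the pictures are not rectified: a ray, as slopes to the right and down, at radius r is drawn at 1 + k1 r^2 times it, then the intrinsics apply), "R" (3x3) and "t" (3): a world point X has camera coordinates R X + t. Camera axes: x right, y down, z forward; pixel columns grow to the right and rows downward; lengths in m; the calibration is good to about 2 mm. A picture is of the moment at which its call begins. camera_params takes no time and is no camera call.
- ticket.hand_in(): hands the job in, once; it reports no verdict.
Trained networks look in the newest picture that a camera, given by its name, has taken for a name from the list of things; names that differ only in an ending like _2 or _b are one class to them, and where a whole thing is asked for, a point or a joint stands for the part that bears it (a point fixed in the world has none). Each returns a list of dicts, best first, with "p" (0 to 1); they miss things now and then, are a little off and sometimes report something else, mostly with a low value. They report only what shows in the picture. A call takes as long as a camera call. They do not tell look-alikes from the thing itself.
- find_in(camera, query): "rect" ([centre column, centre row, width, height] in pixels, round what is visible of it).
- regions_of(camera, query): "mask" (480x640 bool, what is visible of it) and "rect" ([centre column, centre row, width, height] in pixels, round what is visible of it).
- pinpoint(camera, query): "xy" ([column, row] in pixels: a listed point, or the origin of a listed thing).
The state is a dict: "time_s": time; "q": joint angles; "dq": joint speeds; "joint_efforts": joint torques, N m; "eef_pos": TCP position; "eef_rot": TCP orientation; "wrist_force": force on the tool from outside, world axes, zero at the start; "torque": the same for the moment, N m; "opening": opening from 0.0 (shut) to 1.0 (fully open).
Only numpy, scipy, OpenCV 4.12 (cv2) and the standard library are available. Lean on these libraries where they do the work, as an engineer would, in place of code of your own. Each camera call takes 0.05 s, during which the arm holds its last target.

### The job

Let the larger of the two cartons out of the sloping two-lane dispenser: push the gate lever over towards that carton's lane and hold it there until the carton has slid down and come to rest against the stop at the bottom, then let the lever go so that it springs back upright. Then take the carton from the bottom of the slide and set it down flat near the middle of the plate of the parcel scale. Keep the smaller carton in its lane and do not disturb the things standing about.

Things in the scene. Friction and masses are not known exactly. Their poses are not given: they have to be found in the camera images.
- dispenser: fixed aluminium dispenser: a polished slide sloping 22 degrees down to its front, with two lanes at the upper end and a plywood shelf above on two posts at the back. Origin on the worktop below the lever's pivot; x to the back (up the slope), y to the left as seen from the front, z up. The slide's surface is 93 mm above the worktop at x = 0 and falls 0.404 mm per mm towards -x
- left_lane (a point): on the slide in the middle of the left lane (dispenser y = +42 mm). Lanes are 66 mm wide, with walls about 24 mm high, and start at the gate (x = 0); the outer walls reach forward to x = -37 mm; below that the slide is an open tray 216 mm wide without side walls
- right_lane (a point): the same in the right lane (dispenser y = -42 mm)
- end_stop (a point): foot of the inner face of the end stop across the bottom of the slide, at its middle; dispenser x = -185 mm, 18 mm above the worktop; the stop stands 20 mm high
- shelf_edge (a point): middle of the lower front edge of the plywood shelf, 420 mm above the worktop, 40 mm nearer the front than the lever knob; the shelf is 150 mm wide and reaches back from here over the knob and the lanes
- gate_lever (a joint): angle of the gate lever about the dispenser's x axis, rad; pivot 171 mm above the dispenser's origin. 0 upright, + leaning to +y (left lane), - to the right lane, stops at +-0.5. A spring, 1.2 N m per rad, returns it upright when let go. The gate plate below the pivot swings the other way: a lean of 0.42 or more towards a lane lets that lane's carton out (about 1 s); the other lane stays shut
- knob (a point): centre of the lever's black ball knob, 32 mm diameter, 85 mm above the pivot on a 10 mm rod; it takes about 7 N sideways at the knob to hold it fully over; the shelf is 164 mm above the upright knob
- tray (a point): on the slide's surface, where the middle of the large carton lies (lengthways) once it rests against the end stop, midway between the lanes; the axes are the dispenser's, not tilted
- large_box: the larger carton, 61 x 110 x 46 mm, 0.14 to 0.28 kg, rigid and closed. Origin at the centre of its underside; x across its 61 mm width, y along its 110 mm length, z out of its top. It starts in one of the lanes (either one), lengthways down the slope
- small_box: the smaller carton, 46 x 85 x 31 mm, plain cardboard, in the other lane. Origin on its underside, midway across, 55 mm from the end that leans on the gate and 30 mm from the other; x across its width, y along its length
- scale_top (a point): centre of the top face of the black plate of the parcel scale, about 55 mm above the worktop; the plate is 310 x 323 mm, level, and sinks by up to 1 mm; z up, its x and y axes lie along the plate's edges
- label_roll: bystander: white label roll, 66 mm diameter, 52 mm high, standing loose behind the scale; origin at the centre of its underside
- tape_measure: bystander: black tape measure, 70 x 73 x 35 mm, lying loose on the worktop between the robot and the dispenser; origin at the centre of its underside
Not all that is in view belongs to the job. What is shaped like the large_box but pink is not meant.

How it is judged:
On the way, in this order (a step that is already met when the one before it is completed fails the run):
1. the lever is held over while the large carton has come to rest against the end stop (not (value of joint gate_lever between -0.36 and 0.36 rad) and x of large_box in the frame of dispenser below -0.12 m and linear speed of large_box below 0.05 m/s), for 0.2 s.
2. the lever has been let go and has sprung back upright, with the large carton still at the bottom of the slide (value of joint gate_lever between -0.06 and 0.06 rad and x of large_box in the frame of dispenser below -0.12 m and contact force between the fingers and gate_lever below 0.1 N), for 0.2 s.
At the end, for the whole second after the job is handed in: The large carton rests flat (within 0.08 rad), released and still, on the scale plate with its middle within 100 mm of the plate's middle along each edge; the lever is upright (within 0.06 rad) and the small carton is still in its lane (x of large_box in the frame of scale_top between -0.1 and 0.1 m and y of large_box in the frame of scale_top between -0.1 and 0.1 m and z of large_box in the frame of scale_top between -0.006 and 0.006 m and angle between large_box's own z axis and vertical below 0.08 rad and contact force between large_box and parcel_scale above 0.3 N and linear speed of large_box below 0.02 m/s and value of joint gate_lever between -0.06 and 0.06 rad and x of small_box in the frame of dispenser above 0.02 m); the robot touches nothing.
It fails at once if the small carton slides out of its lane (x of small_box in the frame of dispenser below 0.02 m).
It fails at once if the large carton is dropped onto the scale from more than 30 mm (z of large_box in the frame of scale_top above 0.03 m and horizontal distance between large_box and scale_top below 0.16 m and contact force between the fingers and large_box below 0.05 N).
It fails at once if the label roll is shifted by more than 30 mm (distance of label_roll from where it was at the start of the episode above 0.03 m).
It fails at once if the tape measure is shifted by more than 30 mm (distance of tape_measure from where it was at the start of the episode above 0.03 m).
It also fails if it takes over 58 s, if anything falls off the work surface, if the arm or the gripper's body presses on something with over 40 N, if the wrist force passes 120 N, or if a joint passes its speed limit or range.

## Working session

There is one attempt and no reset: what is moved stays moved. The work goes in short steps, Python scripts to look and compute and a tool call to move; the robot and the scene stay as the last step left them, time stands still between calls to the robot, and variables do not carry over. Pictures are saved under pics/ and viewed, and the job is handed in when it is done.

Besides the shell and the picture viewer there is one more tool, called after ">>>" as a command line: name --argument value ..., lists and objects as JSON in quotes. apply_moves: Moves the arm, as the interface text tells. Its arguments: {"type":"object","properties":{"increments":{"type":"array","items":{"type":"object","properties":{"x":{"type":"number"},"y":{"type":"number"},"z":{"type":"number"},"ax":{"type":"number"},"ay":{"type":"number"},"az":{"type":"number"},"grip":{"type":"number"}}}}},"required":["increments"]}

```bash
ls; mkdir -p pics
python3 - <<'E'
from bench import ctrl, vision
import cv2,json
for n in ("scene","top"):
    im=vision.camera(n); cv2.imwrite(f"pics/{n}0.png",im[:,:,::-1])
    p=vision.camera_params(n); print(n,p)
print(ctrl.get_obs())
E
```

```text
pics
scene {'intrinsics': array([[463.89568999,   0.        , 319.99257504],
       [  0.        , 463.89568999, 249.05172967],
       [  0.        ,   0.        ,   1.        ]]), 'k1': -0.07022998842380024, 'R': array([[ 0.72688118, -0.68665503,  0.01219097],
       [-0.40148825, -0.43927654, -0.80364377],
       [ 0.55718125,  0.579259  , -0.59498577]]), 't': array([-0.41804054,  0.30607957,  1.19988306])}
top {'intrinsics': array([[580.05094145,   0.        , 314.21030748],
       [  0.        , 580.05094145, 247.12508563],
       [  0.        ,   0.        ,   1.        ]]), 'k1': -0.10925404798197037, 'R': array([[ 0.1913553 , -0.98149025,  0.00774855],
       [-0.89141677, -0.17708749, -0.41715244],
       [ 0.41080323,  0.07291714, -0.9088035 ]]), 't': array([-0.23980919,  0.47051951,  1.31568834])}
{'time_s': 0.1, 'q': array([-1.50529325e+00,  1.81491275e-01,  1.60788824e+00, -5.37679736e-06,
        1.35377657e+00, -2.06282772e-01]), 'dq': array([-0.00136327, -0.00075977, -0.00195185,  0.00029927, -0.00183045,
        0.0008426 ]), 'joint_efforts': array([ 9.64046994e-04, -4.45873868e+01, -3.52237666e+01, -2.02145488e-04,
        4.13591260e-03,  2.17398605e-05]), 'eef_pos': array([ 0.15435525, -0.55343487,  0.25546996]), 'eef_rot': array([ 0.56354415, -0.56271182,  0.4280162 , -0.42728859]), 'wrist_force': array([ 0.84284635, -0.34943685,  0.09165309]), 'torque': array([ 0.02913536,  0.0004839 , -0.05396039]), 'opening': 0.9994591121551785}
```

View pics/scene0.png

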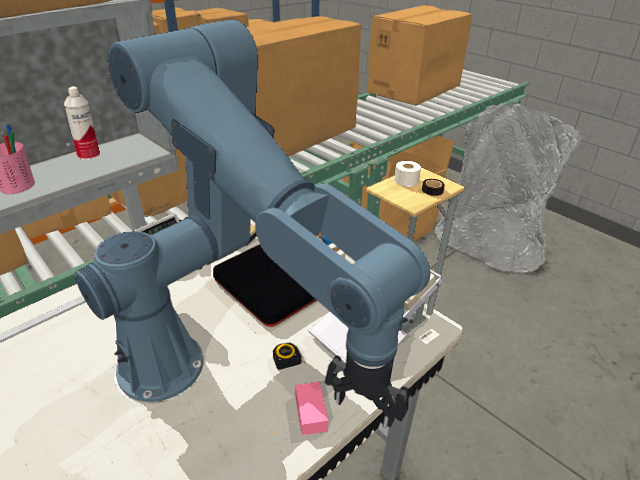

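View pics/top0.png

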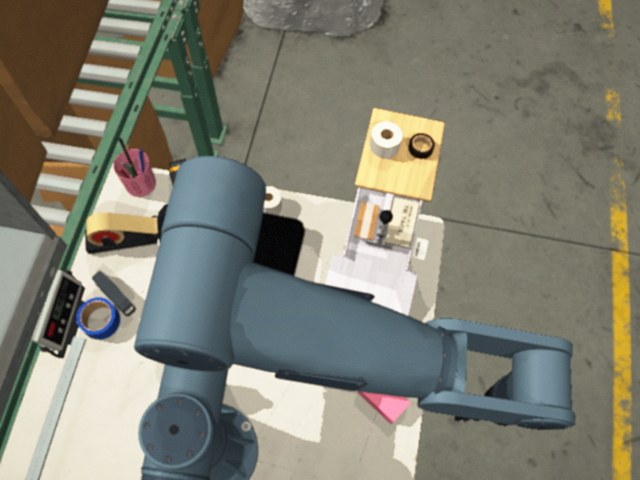

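```bash
cat > h.py <<'E'
import numpy as np, cv2
from bench import ctrl, vision, find_in, regions_of, pinpoint
from scipy.spatial.transform import Rotation as Rn
def P(n):
    p=vision.camera_params(n); return p["intrinsics"],p["k1"],p["R"],p["t"]
def ray(n,px):
    K,k1,R,t=P(n)
    u=cv2.undistortPoints(np.array([[px]],float),K,np.array([k1,0,0,0.]))[0,0]
    d=R.T@np.array([u[0],u[1],1.]); return -R.T@t,d
def atz(n,px,z):
    c,d=ray(n,px); return c+d*(z-c[2])/d[2]
def proj(n,X):
    K,k1,R,t=P(n)
    r,_=cv2.projectPoints(np.atleast_2d(np.array(X,float)),cv2.Rodrigues(R)[0],t,K,np.array([k1,0,0,0.])); return r[:,0]
def tri(pa,pb):
    (c1,d1),(c2,d2)=ray("scene",pa),ray("top",pb)
    s=np.linalg.lstsq(np.c_[d1,-d2],c2-c1,rcond=None)[0]
    a,b=c1+s[0]*d1,c2+s[1]*d2; return (a+b)/2,np.linalg.norm(a-b)
def tool():
    o=ctrl.get_obs(); q=o["eef_rot"]; return o["eef_pos"],Rn.from_quat([q[1],q[2],q[3],q[0]]).as_matrix(),o
E
python3 - <<'E'
from h import *
np.set_printoptions(precision=3,suppress=True)
p,R,o=tool(); print(p);print(R)
for n in ("scene","top"):
    im=vision.camera(n)
    for q in ["knob","shelf_edge","left_lane","right_lane","end_stop","tray","scale_top","large_box","small_box","label_roll","tape_measure","dispenser"]:
        r=pinpoint(n,q); print(n,q,[(np.round(a["xy"],1).tolist(),round(a["p"],2)) for a in r[:3]])
im=vision.camera("top")
cv2.imwrite("pics/topz.png",cv2.resize(im[90:310,300:460],None,fx=3.6,fy=2.7*1.0,interpolation=cv2.INTER_CUBIC)[:,:,::-1])
im=vision.camera("scene")
cv2.imwrite("pics/scz.png",cv2.resize(im[150:440,200:480],None,fx=2.,fy=2.,interpolation=cv2.INTER_CUBIC)[:,:,::-1])
E
```

```text
[ 0.154 -0.553  0.255]
[[ 0.268 -0.     0.963]
 [-0.963  0.002  0.268]
 [-0.002 -1.     0.   ]]
scene knob []
scene shelf_edge [([388.3, 204.1], 0.83), ([335.2, 353.3], 0.67)]
scene left_lane []
scene right_lane []
scene end_stop [([337.4, 353.6], 0.63)]
scene tray [([349.0, 339.3], 0.62)]
scene scale_top [([279.3, 267.9], 0.72), ([333.9, 351.6], 0.63)]
scene large_box [([414.8, 291.6], 0.83), ([311.6, 401.7], 0.66)]
scene small_box []
scene label_roll [([332.6, 258.7], 0.58)]
scene tape_measure [([288.1, 359.8], 0.65)]
scene dispenser []
top knob [([386.3, 218.2], 0.97), ([390.7, 193.3], 0.52)]
top shelf_edge [([389.2, 195.6], 0.57)]
top left_lane [([367.5, 214.0], 0.77)]
top right_lane [([403.7, 222.0], 0.66)]
top end_stop []
top tray [([364.5, 304.7], 0.66), ([384.7, 214.8], 0.59)]
top scale_top []
top large_box [([384.6, 393.6], 0.93), ([397.9, 223.4], 0.81)]
top small_box [([371.7, 216.4], 0.67)]
top label_roll []
top tape_measure [([367.6, 219.0], 0.66)]
top dispenser [([375.7, 264.4], 0.91)]
```

View pics/topz.png

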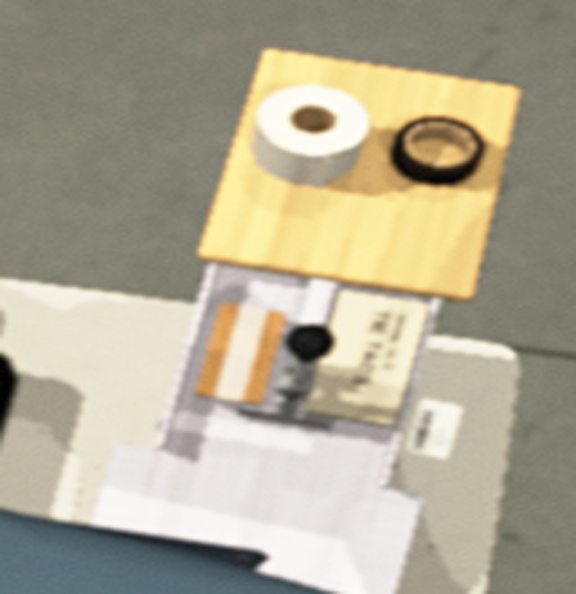

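View pics/scz.png

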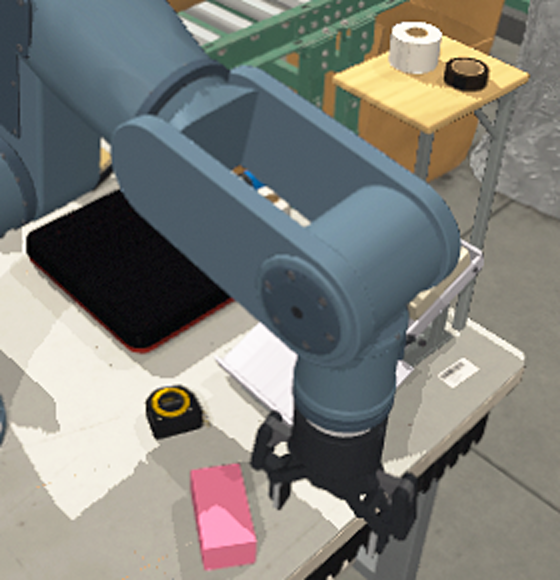

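Run:
```python
from h import *
np.set_printoptions(precision=3,suppress=True)
for n in("scene","top"):
    K,k1,R,t=P(n); print(n,"cam",-R.T@t)
k=atz("top",(386.3,218.2),.256);print("knob",k)
print("shelf corners",atz("top",(355,184.8),.42),atz("top",(430.6,200.4),.42))
print("shelf edge sc",atz("scene",(388.3,204.1),.42), "top",atz("top",(389.2,195.6),.42))
print("large top",atz("top",(397.9,223.4),.11),"lanes",atz("top",(367.5,214),.11),atz("top",(403.7,222),.11))
print("scale",atz("scene",(279.3,267.9),.055))
print("tape",atz("scene",(288.1,359.8),.0))
print("pink",atz("scene",(311.6,401.7),.0),atz("top",(384.6,393.6),0))
print("roll",atz("scene",(332.6,258.7),.0), atz("top",(272,196),.052))
print("tray",atz("scene",(349,339.3),.0446),atz("top",(364.5,304.7),.0446),"stop",atz("scene",(337.4,353.6),.018))
```

```text
scene cam [-0.242 -0.848  0.965]
top cam [-0.075 -0.248  1.394]
knob [ 0.54  -0.3    0.256]
shelf corners [ 0.512 -0.222  0.42 ] [ 0.506 -0.371  0.42 ]
shelf edge sc [ 0.502 -0.297  0.42 ] top [ 0.501 -0.291  0.42 ]
large top [ 0.61  -0.337  0.11 ] lanes [ 0.621 -0.258  0.11 ] [ 0.616 -0.351  0.11 ]
scale [0.449 0.052 0.055]
tape [ 0.261 -0.21   0.   ]
pink [ 0.218 -0.348  0.   ] [ 0.21  -0.375  0.   ]
roll [0.656 0.023 0.   ] [ 0.656 -0.002  0.052]
tray [ 0.401 -0.296  0.045] [ 0.406 -0.291  0.045] stop [ 0.36  -0.294  0.018]
```

```bash
cat >> h.py <<'E'
def Rt(az,down,roll=0):
    """az: azimuth of tool y (rad), down: tilt below horizontal; tool x in vertical plane (up side neg), then roll about tool y"""
    y=np.array([np.cos(az)*np.cos(down),np.sin(az)*np.cos(down),-np.sin(down)])
    z=np.array([-np.sin(az),np.cos(az),0]); x=np.cross(y,z)
    return np.c_[x,y,z]@Rn.from_rotvec([0,roll,0]).as_matrix()
def inc(pos,R):
    p,R0,o=tool()
    d=R0.T@(np.array(pos)-p)*100; r=Rn.from_matrix(R0.T@R).as_rotvec()
    print("inc xyz cm",np.round(d,2),"rot",np.round(r,3),"|rot|deg",round(np.degrees(np.linalg.norm(r)),1))
E
python3 - <<'E'
from h import *
inc((.42,-.20,.30),Rt(np.radians(-29),np.radians(45)))
print(Rt(np.radians(-74.4),np.radians(90)).round(2))
E
```

```text
inc xyz cm [-26.96  -4.37  35.09] rot [ 0.311 -0.751 -0.743] |rot|deg 63.1
[[ 0.27  0.    0.96]
 [-0.96 -0.    0.27]
 [ 0.   -1.    0.  ]]
```

>>> apply_moves --increments '[{"x": -3.4, "y": -0.5, "z": 4.4, "ax": 0.04, "ay": -0.095, "az": -0.093, "grip": 1}, {"x": -6.7, "y": -1.1, "z": 8.8, "ax": 0.08, "ay": -0.19, "az": -0.186, "grip": 1}, {"x": -10.1, "y": -1.6, "z": 13.2, "ax": 0.12, "ay": -0.28, "az": -0.28, "grip": 1}, {"x": -13.5, "y": -2.2, "z": 17.5, "ax": 0.155, "ay": -0.375, "az": -0.37, "grip": 1}, {"x": -16.8, "y": -2.7, "z": 22, "ax": 0.195, "ay": -0.47, "az": -0.465, "grip": 1}, {"x": -20.2, "y": -3.3, "z": 26.3, "ax": 0.235, "ay": -0.56, "az": -0.56, "grip": 1}, {"x": -23.6, "y": -3.8, "z": 30.7, "ax": 0.27, "ay": -0.66, "az": -0.65, "grip": 1}, {"x": -27, "y": -4.4, "z": 35.1, "ax": 0.31, "ay": -0.75, "az": -0.74, "grip": 1}, {"x": -27, "y": -4.4, "z": 35.1, "ax": 0.31, "ay": -0.75, "az": -0.74, "grip": 1}, {"x": -27, "y": -4.4, "z": 35.1, "ax": 0.31, "ay": -0.75, "az": -0.74, "grip": 1}]'

```text
time_s: 2.75
eef_pos: [0.42, -0.1997, 0.3006]
eef_rot: [-0.565, 0.7, 0.097, 0.425]
wrist_force: [0.1, 0.4, 0.5]
opening: 0.0
```

Run:
```python
from h import *
np.set_printoptions(precision=3,suppress=True)
p,R,o=tool();print(p,R[:,1],o["q"],o["wrist_force"],o["opening"])
ims=[]
for n in ("scene","top"):
    im=vision.camera(n); cv2.imwrite(f"pics/{n}1.png",im[:,:,::-1])
    for q in ["knob","tray","end_stop","scale_top","large_box","small_box","label_roll","tape_measure","shelf_edge"]:
        r=pinpoint(n,q); print(n,q,[(np.round(a["xy"],1).tolist(),round(a["p"],2)) for a in r[:3]])
```

```text
[ 0.42  -0.2    0.301] [ 0.616 -0.342 -0.709] [-0.866 -0.662  2.36   0.381  0.731 -0.55 ] [0.12  0.426 0.454] 0.00045639132152449545
scene knob [([393.0, 251.2], 0.8)]
scene tray [([349.9, 340.5], 0.76), ([388.0, 204.0], 0.64)]
scene end_stop [([337.6, 356.1], 0.67), ([392.3, 273.5], 0.44)]
scene scale_top [([279.9, 269.7], 0.64), ([382.8, 321.3], 0.41)]
scene large_box [([414.4, 289.3], 0.95), ([312.4, 404.1], 0.8), ([382.4, 325.7], 0.35)]
scene small_box [([390.9, 276.2], 0.89)]
scene label_roll [([334.5, 258.5], 0.7)]
scene tape_measure []
scene shelf_edge [([386.6, 207.6], 0.81)]
top knob [([383.7, 217.1], 0.61)]
top tray [([365.4, 306.1], 0.6)]
top end_stop [([354.4, 324.9], 0.62)]
top scale_top [([233.0, 264.1], 0.9)]
top large_box [([383.3, 393.9], 0.79), ([398.2, 222.5], 0.57)]
top small_box [([367.9, 218.4], 0.9)]
top label_roll [([267.2, 206.4], 0.93), ([359.9, 326.4], 0.28)]
top tape_measure [([316.7, 356.0], 0.81), ([381.4, 216.7], 0.54)]
top shelf_edge [([389.8, 196.3], 0.88)]
```

View pics/scene1.png

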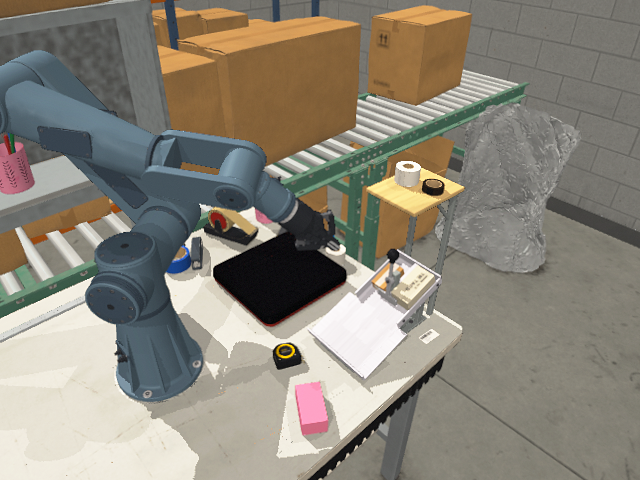

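View pics/top1.png

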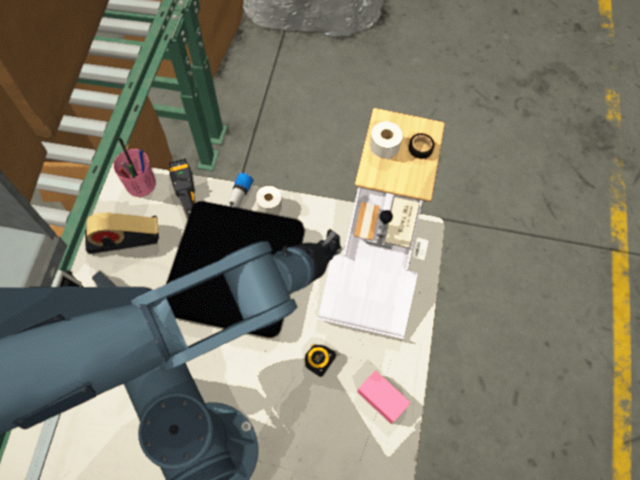

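Run:
```python
from h import *
np.set_printoptions(precision=4,suppress=True)
T={"knob":((393,251.2),(383.7,217.1)),"tray":((349.9,340.5),(365.4,306.1)),"stop":((337.6,356.1),(354.4,324.9)),"scale":((279.9,269.7),(233,264.1)),"large":((414.4,289.3),(398.2,222.5)),"small":((390.9,276.2),(367.9,218.4)),"roll":((334.5,258.5),(267.2,206.4)),"shelf":((386.6,207.6),(389.8,196.3)),"tape":((288.1,359.8),(316.7,356))}
for k,v in T.items(): print(k,*tri(*v))
a=vision.camera("top"); b=vision.camera("scene")
A=cv2.resize(a[180:260,330:430],None,fx=4,fy=4,interpolation=cv2.INTER_CUBIC)
B=cv2.resize(b[230:330,350:450],None,fx=4,fy=4,interpolation=cv2.INTER_CUBIC)
A=cv2.copyMakeBorder(A,0,80,0,0,cv2.BORDER_CONSTANT)
cv2.imwrite("pics/crop1.png",np.hstack([A,B])[:,:,::-1])
for y in(-2.5,):
  c,s=np.cos(np.radians(y)),np.sin(np.radians(y))
  for q in [(-.04,.075,.42),(-.04,-.075,.42),(-.185,.108,.018),(-.185,-.108,.018),(0,0,.256)]:
    X=np.array([.54+c*q[0]-s*q[1],-.3+s*q[0]+c*q[1],q[2]]); print(q,X,proj("top",X)[0],proj("scene",X)[0])
```

```text
knob [ 0.5409 -0.2956  0.2635] 0.007882902598636155
tray [ 0.4069 -0.2937  0.0338] 0.00024053026960355102
stop [ 0.3742 -0.2777 -0.019 ] 0.0076978165742168595
scale [0.4485 0.0514 0.0476] 0.002714143870625902
large [ 0.6074 -0.3378  0.1234] 0.004790303904367072
small [ 0.5998 -0.2617  0.1285] 0.001826507111387584
roll [0.6475 0.01   0.0108] 0.006280401003758685
shelf [ 0.5054 -0.2923  0.408 ] 0.0025305106021885136
tape [ 0.2724 -0.1969 -0.0197] 0.002614043245595943
(-0.04, 0.075, 0.42) [ 0.5033 -0.2233  0.42  ] [354.8683 188.522 ] [364.6909 192.0942]
(-0.04, -0.075, 0.42) [ 0.4968 -0.3732  0.42  ] [430.9893 204.8231] [413.5275 218.4104]
(-0.185, 0.108, 0.018) [ 0.3599 -0.184   0.018 ] [318.1781 317.725 ] [309.2217 331.2855]
(-0.185, -0.108, 0.018) [ 0.3505 -0.3998  0.018 ] [403.8962 337.4573] [364.5648 379.623 ]
(0, 0, 0.256) [ 0.54  -0.3    0.256] [386.3837 218.0171] [392.3712 255.0938]
```

View pics/crop1.png

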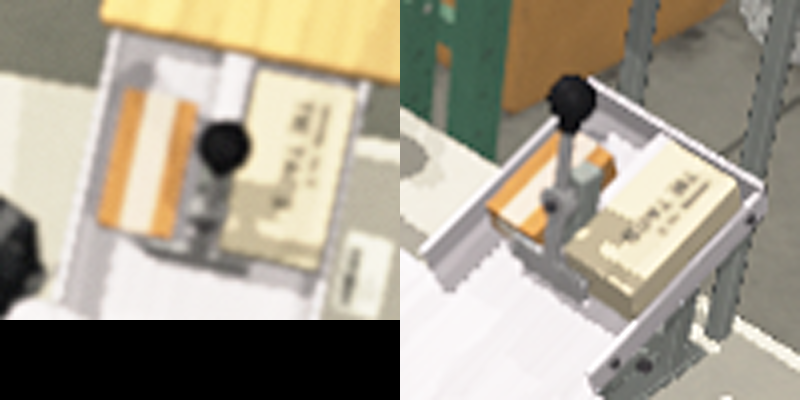

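Run:
```python
from h import *
R=Rt(np.radians(-29),np.radians(45))
inc((.548,-.238,.254),R)
inc((.548,-.275,.252),R)
inc((.547,-.300,.248),R)
inc((.546,-.312,.246),R)
```

```text
inc xyz cm [ 5.99 12.49  2.85] rot [ 0.    -0.001 -0.003] |rot|deg 0.2
inc xyz cm [ 7.13 13.9  -0.38] rot [ 0.    -0.001 -0.003] |rot|deg 0.2
inc xyz cm [ 7.65 14.97 -2.62] rot [ 0.    -0.001 -0.003] |rot|deg 0.2
inc xyz cm [ 7.86 15.46 -3.72] rot [ 0.    -0.001 -0.003] |rot|deg 0.2
```

>>> apply_moves --increments '[{"x": 1.5, "y": 3.1, "z": 0.7, "grip": 1}, {"x": 3.0, "y": 6.2, "z": 1.4, "grip": 1}, {"x": 4.5, "y": 9.3, "z": 2.1, "grip": 1}, {"x": 6.0, "y": 12.5, "z": 2.8, "grip": 1}, {"x": 6.0, "y": 12.5, "z": 2.8, "grip": 1}]'

```text
invalid input
```

Run:
```python
from h import *
np.set_printoptions(precision=3,suppress=True)
p,R,o=tool();print(p,o["q"],o["wrist_force"])
a=vision.camera("top"); b=vision.camera("scene")
A=cv2.resize(a[170:270,310:410],None,fx=4,fy=4,interpolation=cv2.INTER_CUBIC)
B=cv2.resize(b[200:300,350:450],None,fx=4,fy=4,interpolation=cv2.INTER_CUBIC)
cv2.imwrite("pics/crop2.png",np.hstack([A,B])[:,:,::-1])
```

```text
[ 0.42 -0.2   0.3 ] [-0.866 -0.662  2.36   0.381  0.73  -0.55 ] [-1.226  0.773 -0.325]
```

View pics/crop2.png

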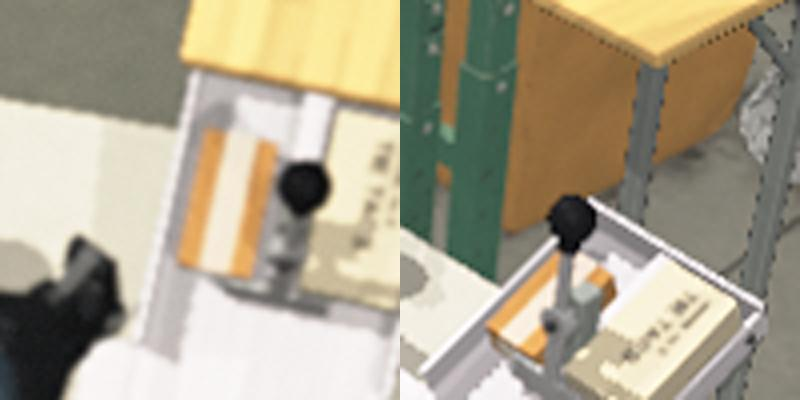

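>>> apply_moves --increments '[{"x": 1.5, "y": 3.1, "z": 0.7, "ax": 0, "ay": 0, "az": 0, "grip": 1}, {"x": 3, "y": 6.2, "z": 1.4, "ax": 0, "ay": 0, "az": 0, "grip": 1}, {"x": 4.5, "y": 9.3, "z": 2.1, "ax": 0, "ay": 0, "az": 0, "grip": 1}, {"x": 6, "y": 12.5, "z": 2.8, "ax": 0, "ay": 0, "az": 0, "grip": 1}, {"x": 6, "y": 12.5, "z": 2.8, "ax": 0, "ay": 0, "az": 0, "grip": 1}]'

```text
time_s: 4.58
eef_pos: [0.5487, -0.2384, 0.2516]
eef_rot: [-0.567, 0.7, 0.096, 0.424]
wrist_force: [-0.1, -0.8, -0.4]
opening: 0.001
```

Run:
```python
from h import *
np.set_printoptions(precision=3,suppress=True)
p,R,o=tool();print(p,o["q"],o["wrist_force"])
a=vision.camera("top"); b=vision.camera("scene")
A=cv2.resize(a[170:270,310:410],None,fx=4,fy=4,interpolation=cv2.INTER_CUBIC)
B=cv2.resize(b[200:300,350:450],None,fx=4,fy=4,interpolation=cv2.INTER_CUBIC)
cv2.imwrite("pics/crop2.png",np.hstack([A,B])[:,:,::-1])
```

```text
[ 0.549 -0.238  0.252] [-0.664 -0.139  2.126  0.292  0.397 -0.383] [-0.106 -0.814 -0.38 ]
```

View pics/crop2.png

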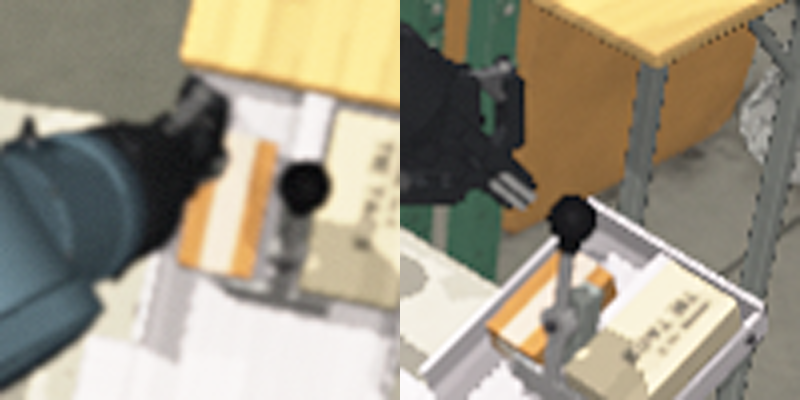

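Run:
```python
from h import *
R=tool()[1]
inc((.548,-.27,.251),R)
inc((.547,-.285,.250),R)
inc((.547,-.300,.248),R)
inc((.546,-.311,.246),R)
```

```text
inc xyz cm [ 0.97  1.26 -2.77] rot [0. 0. 0.] |rot|deg 0.0
inc xyz cm [ 1.36  1.79 -4.13] rot [0. 0. 0.] |rot|deg 0.0
inc xyz cm [ 1.74  2.44 -5.44] rot [0. 0. 0.] |rot|deg 0.0
inc xyz cm [ 1.91  2.89 -6.45] rot [0. 0. 0.] |rot|deg 0.0
```

>>> apply_moves --increments '[{"x": 0.5, "y": 0.6, "z": -1.4, "ax": 0, "ay": 0, "az": 0, "grip": 1}, {"x": 1.0, "y": 1.3, "z": -2.8, "ax": 0, "ay": 0, "az": 0, "grip": 1}, {"x": 1.4, "y": 1.8, "z": -4.1, "ax": 0, "ay": 0, "az": 0, "grip": 1}, {"x": 1.7, "y": 2.4, "z": -5.4, "ax": 0, "ay": 0, "az": 0, "grip": 1}, {"x": 1.7, "y": 2.4, "z": -5.4, "ax": 0, "ay": 0, "az": 0, "grip": 1}]'

```text
time_s: 5.3
eef_pos: [0.5465, -0.2996, 0.2496]
eef_rot: [-0.565, 0.7, 0.097, 0.425]
wrist_force: [1.6, 4.0, 2.7]
opening: -0.004
```

```bash
cat > look.py <<'E'
from h import *
import sys
np.set_printoptions(precision=3,suppress=True)
p,R,o=tool();print(p,o["q"],o["wrist_force"])
a=vision.camera("top"); b=vision.camera("scene")
A=cv2.resize(a[170:350,310:430],None,fx=3,fy=3,interpolation=cv2.INTER_CUBIC)
B=cv2.resize(b[220:400,310:450],None,fx=3,fy=3,interpolation=cv2.INTER_CUBIC)
cv2.imwrite(sys.argv[1],np.hstack([A,B])[:,:,::-1])
E
python3 look.py pics/l3.png
```

```text
[ 0.547 -0.3    0.25 ] [-0.786 -0.075  2.076  0.495  0.423 -0.657] [1.646 4.044 2.681]
```

View pics/l3.png

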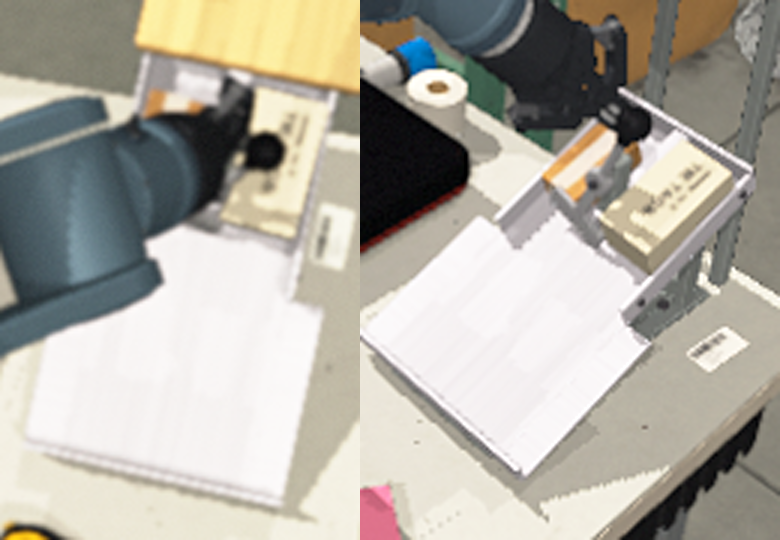

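>>> apply_moves --increments '[{"x": 0.15, "y": 0.3, "z": -0.7, "ax": 0, "ay": 0, "az": 0, "grip": 1}, {"x": 0.25, "y": 0.55, "z": -1.3, "ax": 0, "ay": 0, "az": 0, "grip": 1}, {"x": 0.25, "y": 0.55, "z": -1.3, "ax": 0, "ay": 0, "az": 0, "grip": 1}, {"x": 0.25, "y": 0.55, "z": -1.3, "ax": 0, "ay": 0, "az": 0, "grip": 1}, {"x": 0.25, "y": 0.55, "z": -1.3, "ax": 0, "ay": 0, "az": 0, "grip": 1}]'

```text
time_s: 6.02
eef_pos: [0.5454, -0.3104, 0.2464]
eef_rot: [-0.567, 0.699, 0.097, 0.424]
wrist_force: [5.6, 9.1, 1.1]
opening: 0.001
```

```bash
python3 look.py pics/l4.png
```

```text
[ 0.545 -0.31   0.246] [-0.809 -0.059  2.067  0.536  0.432 -0.714] [5.604 9.131 1.089]
```

View pics/l4.png

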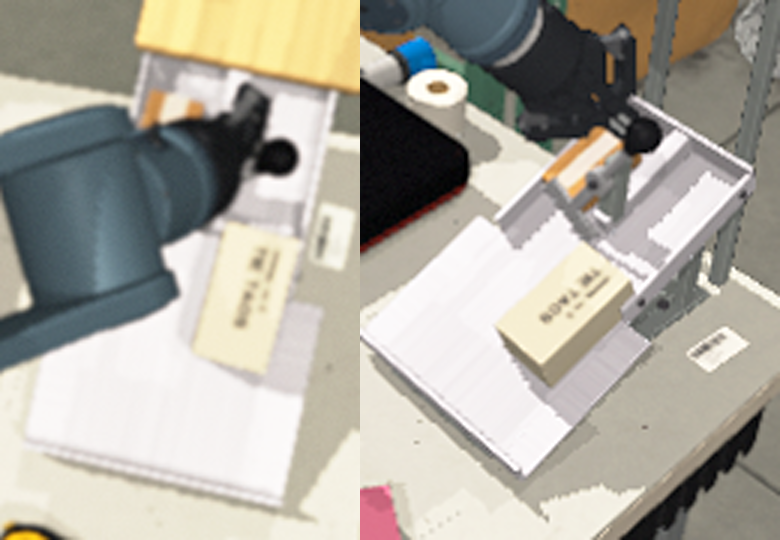

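>>> apply_moves --increments '[{"x": 0, "y": 0, "z": 0, "ax": 0, "ay": 0, "az": 0, "grip": 1}, {"x": 0, "y": 0, "z": 0, "ax": 0, "ay": 0, "az": 0, "grip": 1}, {"x": 0, "y": 0, "z": 0, "ax": 0, "ay": 0, "az": 0, "grip": 1}, {"x": 0, "y": 0, "z": 0, "ax": 0, "ay": 0, "az": 0, "grip": 1}, {"x": 0, "y": 0, "z": 0, "ax": 0, "ay": 0, "az": 0, "grip": 1}, {"x": 0, "y": 0, "z": 0, "ax": 0, "ay": 0, "az": 0, "grip": 1}, {"x": 0, "y": 0, "z": 0, "ax": 0, "ay": 0, "az": 0, "grip": 1}, {"x": 0, "y": 0, "z": 0, "ax": 0, "ay": 0, "az": 0, "grip": 1}]'

```text
time_s: 7.12
eef_pos: [0.5457, -0.3086, 0.2467]
eef_rot: [-0.568, 0.699, 0.098, 0.423]
wrist_force: [2.2, 6.6, 2.7]
opening: 0.003
```

```bash
python3 look.py pics/l5.png
```

```text
[ 0.546 -0.309  0.247] [-0.807 -0.061  2.068  0.537  0.434 -0.713] [2.156 6.638 2.733]
```

View pics/l5.png

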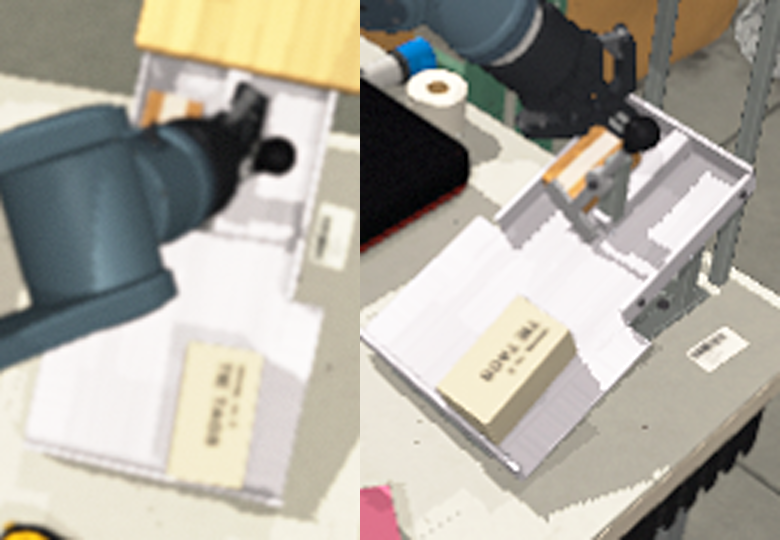

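>>> apply_moves --increments '[{"x": 0, "y": 0, "z": 0, "ax": 0, "ay": 0, "az": 0, "grip": 1}, {"x": 0, "y": 0, "z": 0, "ax": 0, "ay": 0, "az": 0, "grip": 1}, {"x": 0, "y": 0, "z": 0, "ax": 0, "ay": 0, "az": 0, "grip": 1}, {"x": -0.4, "y": -0.6, "z": 1.3, "ax": 0, "ay": 0, "az": 0, "grip": 1}, {"x": -0.75, "y": -1.1, "z": 2.5, "ax": 0, "ay": 0, "az": 0, "grip": 1}, {"x": -1.1, "y": -1.7, "z": 3.8, "ax": 0, "ay": 0, "az": 0, "grip": 1}, {"x": -1.5, "y": -2.2, "z": 5.0, "ax": 0, "ay": 0, "az": 0, "grip": 1}, {"x": -1.85, "y": -2.8, "z": 6.3, "ax": 0, "ay": 0, "az": 0, "grip": 1}, {"x": -1.85, "y": -2.8, "z": 6.3, "ax": 0, "ay": 0, "az": 0, "grip": 1}, {"x": -1.85, "y": -2.8, "z": 6.3, "ax": 0, "ay": 0, "az": 0, "grip": 1}]'

```text
time_s: 8.48
eef_pos: [0.5471, -0.2378, 0.2541]
eef_rot: [-0.568, 0.699, 0.098, 0.424]
wrist_force: [0.4, -0.1, 0.3]
opening: 0.002
```

```bash
python3 look.py pics/l6.png
```

```text
[ 0.547 -0.238  0.254] [-0.67  -0.148  2.13   0.312  0.405 -0.406] [ 0.37  -0.095  0.335]
```

View pics/l6.png

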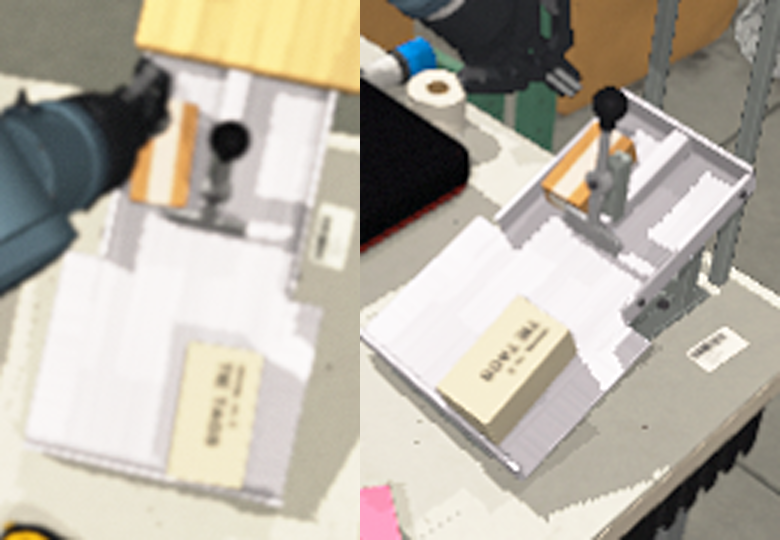

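```bash
cat > boxfit.py <<'E'
from h import *
from scipy.optimize import least_squares
np.set_printoptions(precision=4,suppress=True)
yaw=np.radians(-2.5); D=Rn.from_euler('z',yaw).as_matrix(); O=np.array([.541,-.2995,0])
S=D@Rn.from_euler('y',-np.radians(22)).as_matrix()  # slide axes in world: x up-slope
print("slide x,z",S[:,0],S[:,2])
def pose(v):  # s: dispenser x of underside centre, y, yaw
    c=O+D@np.array([v[0],v[1],.093+.404*v[0]])
    return c,S@Rn.from_euler('z',v[2]).as_matrix()
def corners(v):
    c,B=pose(v)
    return np.array([c+B@np.array([a,b,.046]) for a,b in((.055,.0305),(.055,-.0305),(-.055,-.0305),(-.055,.0305))])
obs={"top":[(373.3,284.3),(397.3,286),(392,332.7),(365.7,330.7)],"scene":[(364.3,319.3),(382.3,331.7),(353.3,360.7),(335.7,349.3)]}
def res(v): return np.concatenate([(proj(n,corners(v))-np.array(obs[n])).ravel() for n in obs])
f=least_squares(res,[-.135,-.042,0]); 
if __name__=="__main__":
    print(f.x,np.degrees(f.x[2])); print(res(f.x).reshape(-1,2).round(1)); print(pose(f.x))
    for n in("scene","top"):
        vision.camera(n); print(n,[(a["xy"],a["p"]) for a in pinpoint(n,"large_box")], proj(n,pose(f.x)[0]))
E
python3 boxfit.py
```

```text
slide x,z [ 0.9263 -0.0404  0.3746] [-0.3743  0.0163  0.9272]
[-0.1307 -0.0411  0.0657] 3.7667563463521616
[[ 0.5 -0.6]
 [ 1.9  1.7]
 [ 0.2  0.8]
 [ 1.  -1.3]
 [-1.5 -1.8]
 [-1.4 -2.3]
 [-0.1  1.5]
 [-0.3 -0.3]]
(array([ 0.4086, -0.3349,  0.0402]), array([[ 0.9272, -0.0173, -0.3743],
       [ 0.0253,  0.9995,  0.0163],
       [ 0.3738, -0.0246,  0.9272]]))
scene [([311.9, 401.1], 0.77), ([361.3, 345.9], 0.74)] [[361.8011 347.1688]]
top [([376.2, 305.4], 0.59)] [[382.2729 307.6258]]
```

Run:
```python
from h import *
np.set_printoptions(precision=3,suppress=True)
p,R,o=tool()
inc((.44,-.20,.31),R)
for r in(90,-90):
    Q=Rt(np.radians(-1),np.radians(68),np.radians(r)); print(r); print(Q); inc((.345,-.332,.20),Q)
```

```text
inc xyz cm [ -4.02 -11.89  -1.8 ] rot [0. 0. 0.] |rot|deg 0.0
90
[[-0.017  0.375  0.927]
 [-1.    -0.007 -0.016]
 [ 0.    -0.927  0.375]]
inc xyz cm [-13.11  -5.51 -17.99] rot [-0.092  1.131  0.485] |rot|deg 70.7
-90
[[ 0.017  0.375 -0.927]
 [ 1.    -0.007  0.016]
 [ 0.    -0.927 -0.375]]
inc xyz cm [-13.11  -5.51 -17.99] rot [ 0.542 -1.946  0.103] |rot|deg 115.9
```

>>> apply_moves --increments '[{"x": -1.3, "y": -4, "z": -0.6, "ax": 0, "ay": 0, "az": 0, "grip": 1}, {"x": -2.7, "y": -8, "z": -1.2, "ax": 0, "ay": 0, "az": 0, "grip": 1}, {"x": -4, "y": -12, "z": -1.8, "ax": 0, "ay": 0, "az": 0, "grip": 0.5}, {"x": -4, "y": -12, "z": -1.8, "ax": 0, "ay": 0, "az": 0, "grip": 0}]'

```text
time_s: 9.28
eef_pos: [0.4388, -0.2002, 0.3143]
eef_rot: [-0.566, 0.699, 0.1, 0.426]
wrist_force: [0.3, 0.1, 1.0]
opening: 0.42
```

Run:
```python
from h import *
Q=Rt(np.radians(-1),np.radians(68),np.radians(90)); inc((.345,-.332,.20),Q); inc((.35,-.29,.25),Q)
```

```text
inc xyz cm [ -9.39   6.73 -16.1 ] rot [-0.094  1.132  0.493] |rot|deg 70.9
inc xyz cm [ -6.97   2.08 -12.17] rot [-0.094  1.132  0.493] |rot|deg 70.9
```

>>> apply_moves --increments '[{"x": -1, "y": 0.3, "z": -1.7, "ax": -0.013, "ay": 0.16, "az": 0.07, "grip": 0}, {"x": -2, "y": 0.6, "z": -3.5, "ax": -0.027, "ay": 0.32, "az": 0.14, "grip": 0}, {"x": -3, "y": 0.9, "z": -5.2, "ax": -0.04, "ay": 0.49, "az": 0.21, "grip": 0}, {"x": -4, "y": 1.2, "z": -7, "ax": -0.054, "ay": 0.65, "az": 0.28, "grip": 0}, {"x": -5, "y": 1.5, "z": -8.7, "ax": -0.067, "ay": 0.81, "az": 0.35, "grip": 0}, {"x": -6, "y": 1.8, "z": -10.4, "ax": -0.08, "ay": 0.97, "az": 0.42, "grip": 0}, {"x": -7, "y": 2.1, "z": -12.2, "ax": -0.094, "ay": 1.132, "az": 0.493, "grip": 0}, {"x": -9.4, "y": 6.7, "z": -16.1, "ax": -0.094, "ay": 1.132, "az": 0.493, "grip": 0}, {"x": -9.4, "y": 6.7, "z": -16.1, "ax": -0.094, "ay": 1.132, "az": 0.493, "grip": 0}, {"x": -9.4, "y": 6.7, "z": -16.1, "ax": -0.094, "ay": 1.132, "az": 0.493, "grip": 0}]'

```text
time_s: 10.52
eef_pos: [0.3448, -0.3317, 0.1993]
eef_rot: [-0.581, 0.391, -0.4, 0.591]
wrist_force: [1.0, -0.7, -0.2]
opening: 1.0
```

Run:
```python
from h import *
np.set_printoptions(precision=3,suppress=True)
p,R,o=tool(); print(p,o["q"],o["opening"]); print(R)
Q=Rt(np.radians(-1),np.radians(68),np.radians(90)); inc((.3635,-.333,.149),Q); inc((.397,-.3345,.0656),Q)
for n in("scene","top"):
    im=vision.camera(n); cv2.imwrite(f"pics/{n}7.png",im[:,:,::-1])
    print(proj(n,[(.4075,-.3349,.0396)]), [a for a in pinpoint(n,"large_box")])
```

```text
[ 0.345 -0.332  0.199] [-1.248 -0.124  2.089  0.412  1.083  0.164] 0.9996879910138701
[[-0.018  0.374  0.927]
 [-1.    -0.004 -0.018]
 [-0.003 -0.927  0.374]]
inc xyz cm [ 0.11  5.37 -0.15] rot [ 0.001 -0.002 -0.003] |rot|deg 0.2
inc xyz cm [ 0.23 14.35 -0.15] rot [ 0.001 -0.002 -0.003] |rot|deg 0.2
[[361.496 347.553]] [{'xy': [313.3, 404.3], 'p': 0.76}, {'xy': [359.5, 345.7], 'p': 0.71}]
[[382.185 308.138]] [{'xy': [385.4, 395.0], 'p': 0.81}]
```

View pics/scene7.png

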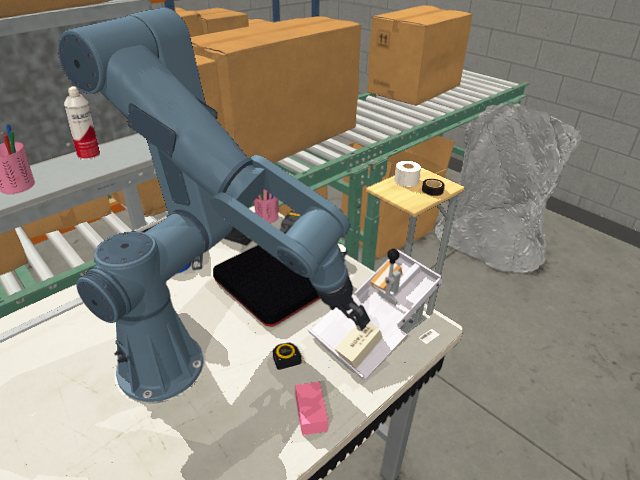

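View pics/top7.png

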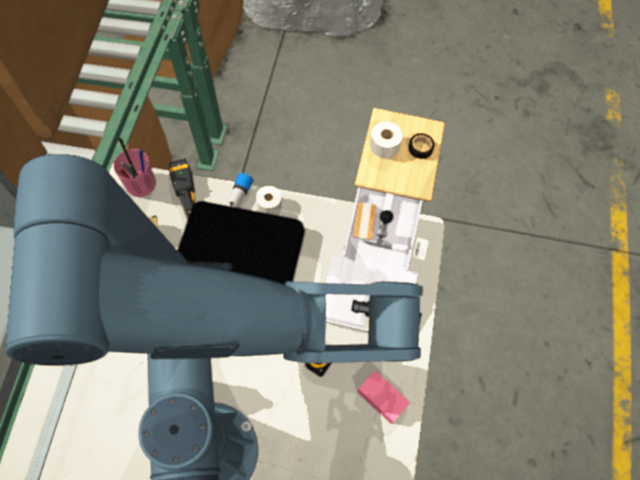

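>>> apply_moves --increments '[{"x": 0.1, "y": 3, "z": -0.1, "ax": 0, "ay": 0, "az": 0, "grip": 0}, {"x": 0.2, "y": 6, "z": -0.1, "ax": 0, "ay": 0, "az": 0, "grip": 0}, {"x": 0.2, "y": 9, "z": -0.1, "ax": 0, "ay": 0, "az": 0, "grip": 0}, {"x": 0.2, "y": 9, "z": -0.1, "ax": 0, "ay": 0, "az": 0, "grip": 0}]'

```text
time_s: 11.22
eef_pos: [0.3785, -0.3332, 0.1175]
eef_rot: [-0.582, 0.393, -0.398, 0.591]
wrist_force: [-0.2, 0.4, 0.1]
opening: 0.998
```

Run:
```python
from h import *
np.set_printoptions(precision=3,suppress=True)
p,R,o=tool(); print(p,o["wrist_force"])
Q=Rt(np.radians(-1),np.radians(68),np.radians(90)); inc((.397,-.3345,.0656),Q)
b=vision.camera("scene");cv2.imwrite("pics/c8.png",cv2.resize(b[270:390,300:440],None,fx=5,fy=5,interpolation=cv2.INTER_CUBIC)[:,:,::-1])
```

```text
[ 0.378 -0.333  0.118] [-0.213  0.378  0.137]
inc xyz cm [ 0.1   5.51 -0.23] rot [-0.     0.003 -0.   ] |rot|deg 0.2
```

View pics/c8.png

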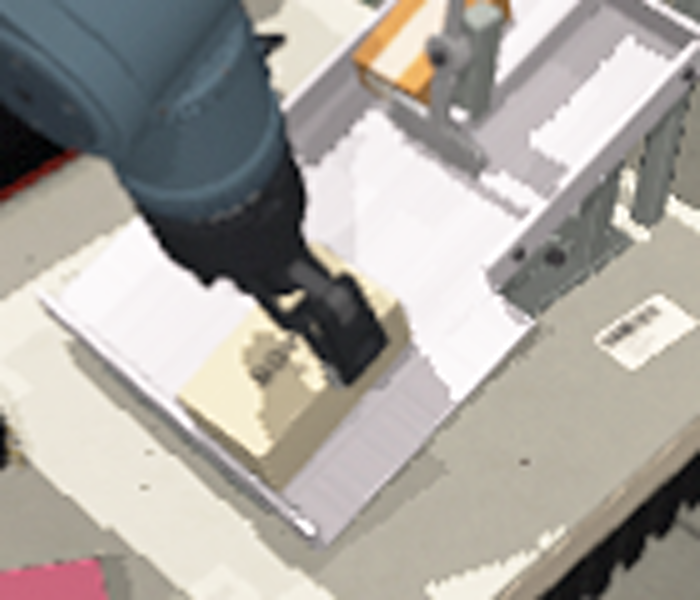

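Run:
```python
from h import *
import boxfit
p,R,o=tool()
for side in(1,-1):
  for w in (.0425,.057):
    q=p+R@np.array([side*w,.012,0])
    for d in(0,.055):
        print(side,w,d,((proj("scene",q+R[:,1]*d)[0]-[300,270])*5).round(0))
print("box top corners",((proj("scene",boxfit.corners(boxfit.f.x))-[300,270])*5).round(0))
```

```text
slide x,z [ 0.9263 -0.0404  0.3746] [-0.3743  0.0163  0.9272]
1 0.0425 0 [345. 368.]
1 0.0425 0.055 [365. 416.]
1 0.057 0 [367. 385.]
1 0.057 0.055 [386. 432.]
-1 0.0425 0 [222. 275.]
-1 0.0425 0.055 [246. 324.]
-1 0.057 0 [203. 260.]
-1 0.057 0.055 [227. 309.]
box top corners [[314. 238.]
 [404. 297.]
 [266. 461.]
 [177. 395.]]
```

>>> apply_moves --increments '[{"x": 0, "y": 2, "z": -0.1, "ax": 0, "ay": 0, "az": 0, "grip": 0}, {"x": 0.1, "y": 4, "z": -0.2, "ax": 0, "ay": 0, "az": 0, "grip": 0}, {"x": 0.1, "y": 5.5, "z": -0.2, "ax": 0, "ay": 0, "az": 0, "grip": 0}, {"x": 0.1, "y": 5.5, "z": -0.2, "ax": 0, "ay": 0, "az": 0, "grip": 0}]'

```text
time_s: 11.78
eef_pos: [0.3976, -0.3359, 0.0681]
eef_rot: [-0.582, 0.393, -0.397, 0.592]
wrist_force: [-0.4, 0.4, 0.3]
opening: 0.996
```

Run:
```python
from h import *
np.set_printoptions(precision=3,suppress=True)
p,R,o=tool(); print(p,o["wrist_force"],o["opening"])
b=vision.camera("scene");cv2.imwrite("pics/c9.png",cv2.resize(b[270:390,300:440],None,fx=5,fy=5,interpolation=cv2.INTER_CUBIC)[:,:,::-1])
```

```text
[ 0.398 -0.336  0.068] [-0.434  0.375  0.269] 0.9958060044248562
```

View pics/c9.png

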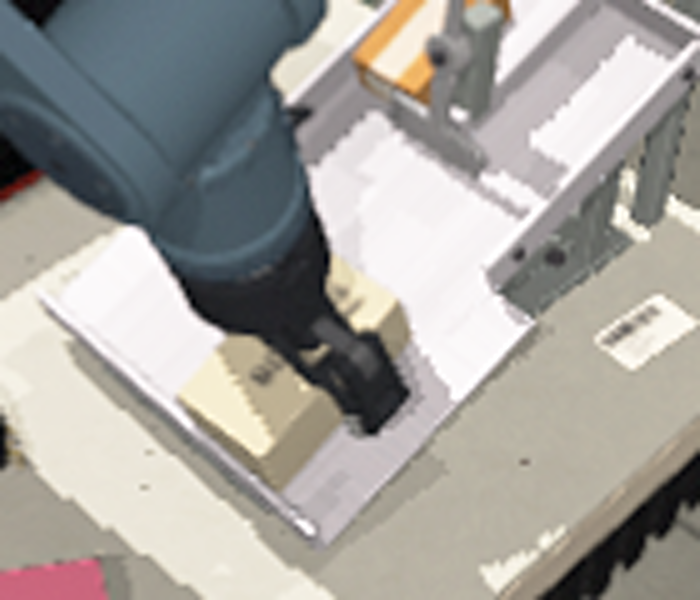

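Right finger stands outside the carton's right side near its middle (px ~370,400 in the crop); no contact force. Closing.

>>> apply_moves --increments '[{"x": 0, "y": 0, "z": 0, "ax": 0, "ay": 0, "az": 0, "grip": 1}, {"x": 0, "y": 0, "z": 0, "ax": 0, "ay": 0, "az": 0, "grip": 1}, {"x": 0, "y": 0, "z": 0, "ax": 0, "ay": 0, "az": 0, "grip": 1}, {"x": 0, "y": 0, "z": 0, "ax": 0, "ay": 0, "az": 0, "grip": 1}, {"x": 0, "y": 0, "z": 0, "ax": 0, "ay": 0, "az": 0, "grip": 1}, {"x": 0, "y": 0, "z": 0, "ax": 0, "ay": 0, "az": 0, "grip": 1}, {"x": 0, "y": 0, "z": 0, "ax": 0, "ay": 0, "az": 0, "grip": 1}, {"x": 0, "y": 0, "z": 0, "ax": 0, "ay": 0, "az": 0, "grip": 1}]'

```text
time_s: 12.82
eef_pos: [0.3979, -0.3373, 0.0704]
eef_rot: [-0.581, 0.393, -0.395, 0.593]
wrist_force: [-6.1, 2.3, 11.5]
opening: 0.703
```

Run:
```python
from h import *
np.set_printoptions(precision=3,suppress=True)
p,R,o=tool(); print(p,o["wrist_force"],o["opening"],"width",o["opening"]*85,R)
inc((.36,-.332,.17),R)
# placement
V=Rt(np.radians(-1),np.radians(90),np.radians(90)); inc((.36,-.33,.20),V)
```

```text
[ 0.398 -0.337  0.07 ] [-6.142  2.324 11.543] 0.7025323412696253 width 59.715249007918146 [[-0.015  0.378  0.926]
 [-1.    -0.012 -0.011]
 [ 0.007 -0.926  0.378]]
inc xyz cm [ -0.41 -10.66   0.25] rot [0. 0. 0.] |rot|deg 0.0
inc xyz cm [ -0.59 -13.44   1.38] rot [-0.388  0.004  0.006] |rot|deg 22.2
```

>>> apply_moves --increments '[{"x": 0, "y": -1, "z": 0, "ax": 0, "ay": 0, "az": 0, "grip": 1}, {"x": 0, "y": -3, "z": 0, "ax": 0, "ay": 0, "az": 0, "grip": 1}, {"x": -0.2, "y": -6.5, "z": 0.2, "ax": 0, "ay": 0, "az": 0, "grip": 1}, {"x": -0.5, "y": -12, "z": 0.3, "ax": -0.1, "ay": 0, "az": 0, "grip": 1}, {"x": -0.6, "y": -14, "z": 1.4, "ax": -0.25, "ay": 0, "az": 0, "grip": 1}, {"x": -0.6, "y": -14, "z": 1.4, "ax": -0.39, "ay": 0, "az": 0, "grip": 1}, {"x": -0.6, "y": -14, "z": 1.4, "ax": -0.39, "ay": 0, "az": 0, "grip": 1}, {"x": -0.6, "y": -14, "z": 1.4, "ax": -0.39, "ay": 0, "az": 0, "grip": 1}]'

```text
time_s: 13.82
eef_pos: [0.3576, -0.3291, 0.2046]
eef_rot: [-0.495, 0.498, -0.503, 0.505]
wrist_force: [0.4, -0.2, -1.2]
opening: 0.702
```

Run:
```python
from h import *
np.set_printoptions(precision=3,suppress=True)
p,R,o=tool(); print(p,o["wrist_force"],o["opening"],o["q"]);print(R)
for n in("scene","top"):
    im=vision.camera(n); cv2.imwrite(f"pics/{n}10.png",im[:,:,::-1])
    print([a for a in pinpoint(n,"large_box")], [ (h,proj(n,p+R[:,1]*h)[0].round(1)) for h in(.025,.03,.035)])
im=vision.camera("scene");c=proj("scene",p)[0].astype(int);print(c)
cv2.imwrite("pics/c10.png",cv2.resize(im[c[1]-60:c[1]+60,c[0]-70:c[0]+70],None,fx=5,fy=5,interpolation=cv2.INTER_CUBIC)[:,:,::-1])
```

```text
[ 0.358 -0.329  0.205] [ 0.427 -0.172 -1.214] 0.7015127974063612 [-0.986  0.033  1.879 -0.004  1.226  0.6  ]
[[-0.014 -0.001  1.   ]
 [-1.    -0.005 -0.014]
 [ 0.005 -1.    -0.001]]
[{'xy': [313.2, 403.2], 'p': 0.87}, {'xy': [347.8, 318.3], 'p': 0.85}, {'xy': [336.6, 258.9], 'p': 0.3}] [(0.025, array([349.5, 317.5])), (0.03, array([349.4, 319. ])), (0.035, array([349.3, 320.5]))]
[{'xy': [381.5, 394.9], 'p': 0.68}, {'xy': [380.1, 306.1], 'p': 0.57}, {'xy': [365.0, 217.5], 'p': 0.51}] [(0.025, array([383.7, 308.4])), (0.03, array([383.4, 309.1])), (0.035, array([383.1, 309.9]))]
[349 309]
```

View pics/c10.png

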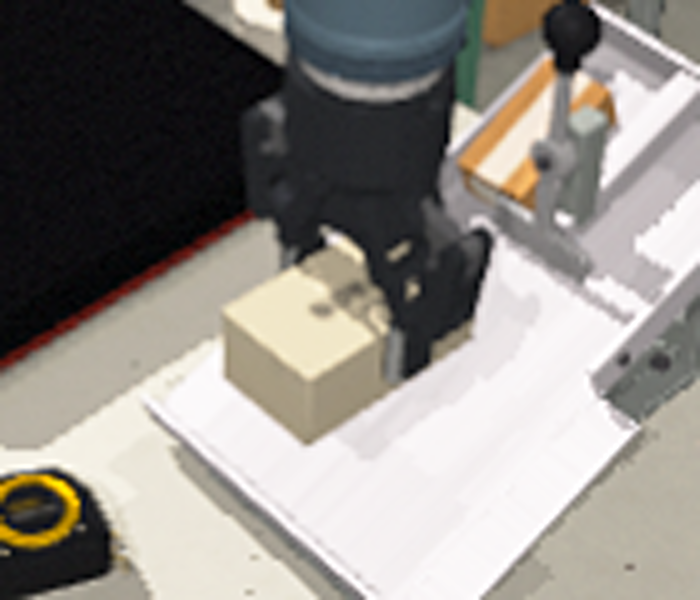

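View pics/top10.png

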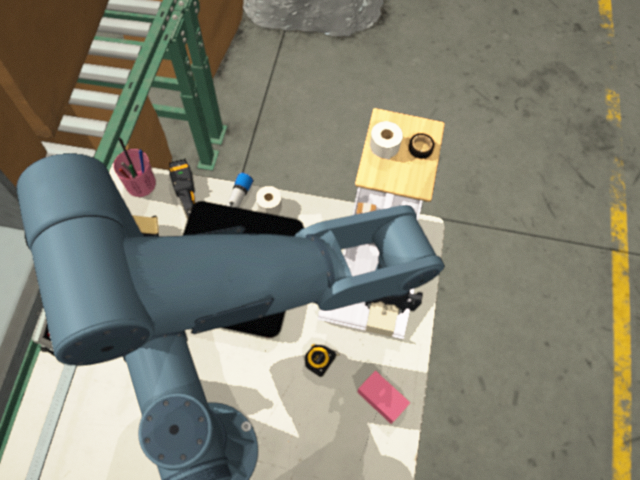

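Run:
```python
from h import *
np.set_printoptions(precision=3,suppress=True)
from scipy.optimize import least_squares
p,R,o=tool()
B0=np.c_[-R[:,0],R[:,2],-R[:,1]] # x width,y length? columns
pts=[(-1,1,.046),(-1,-1,.046),(-1,-1,0),(-1,1,0),(1,-1,0)]
obs=np.array([(225,310),(310,380),(308,440),(225,375),(472,337)])/5+[279,249]
def pr(v): # h, along offset, pitch (nose), yaw
    L=R[:,2];W=-R[:,0];N=-R[:,1]
    X=np.array([[a*.055,b*.0305,c-.023] for a,b,c in pts])
    Q=np.c_[L,W,N]
    M=Rn.from_euler('yz',[v[2],v[3]]).as_matrix()
    return proj("scene",p+Q@np.array([v[1],0,-v[0]+.023])+(Q@M@X.T).T)
f=least_squares(lambda v:np.r_[(pr(v)-obs).ravel(),v[2]*10],[.03,0,0,0])
print(f.x,(pr(f.x)-obs)); 
g=least_squares(lambda v:(pr([v[0],v[1],0,0])-obs).ravel(),[.03,0]);print(g.x,(pr([*g.x,0,0])-obs))
```

```text
[ 0.032 -0.002 -0.013 -0.027] [[-0.634 -0.963]
 [ 0.443 -0.445]
 [ 0.274  1.688]
 [-0.717  0.088]
 [ 0.916 -0.184]]
[ 0.032 -0.003] [[-0.703 -0.817]
 [ 0.963 -0.611]
 [ 0.588  1.678]
 [-0.974  0.384]
 [ 0.319 -0.475]]
```

Run:
```python
from h import *
V=Rt(0,np.radians(90),np.radians(90)); inc((.448,.052,.205),V); inc((.448,.052,.12),V)
```

```text
inc xyz cm [-38.32  -0.26   8.46] rot [ 0.002 -0.016  0.006] |rot|deg 1.0
inc xyz cm [-38.37   8.24   8.48] rot [ 0.002 -0.016  0.006] |rot|deg 1.0
```

>>> apply_moves --increments '[{"x": -3, "y": -0.2, "z": 0.7, "ax": 0, "ay": 0, "az": 0, "grip": 1}, {"x": -7, "y": -0.3, "z": 1.6, "ax": 0, "ay": 0, "az": 0, "grip": 1}, {"x": -11.5, "y": -0.3, "z": 2.6, "ax": 0, "ay": 0, "az": 0, "grip": 1}, {"x": -16, "y": -0.3, "z": 3.6, "ax": 0, "ay": 0, "az": 0, "grip": 1}, {"x": -20.5, "y": -0.3, "z": 4.6, "ax": 0, "ay": 0, "az": 0, "grip": 1}, {"x": -25, "y": -0.3, "z": 5.6, "ax": 0, "ay": 0, "az": 0, "grip": 1}, {"x": -29.5, "y": -0.3, "z": 6.5, "ax": 0, "ay": 0, "az": 0, "grip": 1}, {"x": -33.5, "y": 0.5, "z": 7.4, "ax": 0, "ay": 0, "az": 0, "grip": 1}, {"x": -36.5, "y": 2.5, "z": 8.1, "ax": 0, "ay": 0, "az": 0, "grip": 1}, {"x": -38.3, "y": 5, "z": 8.5, "ax": 0, "ay": -0.016, "az": 0.006, "grip": 1}, {"x": -38.4, "y": 8.2, "z": 8.5, "ax": 0, "ay": -0.016, "az": 0.006, "grip": 1}, {"x": -38.4, "y": 8.2, "z": 8.5, "ax": 0, "ay": -0.016, "az": 0.006, "grip": 1}]'

```text
time_s: 15.58
eef_pos: [0.446, 0.0525, 0.1183]
eef_rot: [0.498, -0.502, 0.502, -0.498]
wrist_force: [0.4, 0.5, -1.1]
opening: 0.696
```

Run:
```python
from h import *
np.set_printoptions(precision=3,suppress=True)
p,R,o=tool(); print(p,o["wrist_force"],o["opening"]);print(R)
im=vision.camera("scene");c=proj("scene",p)[0].astype(int);print(c)
cv2.imwrite("pics/c11.png",cv2.resize(im[c[1]-60:c[1]+60,c[0]-70:c[0]+70],None,fx=5,fy=5,interpolation=cv2.INTER_CUBIC)[:,:,::-1])
V=Rt(0,np.radians(90),np.radians(90));inc((.448,.052,.089),V)
```

```text
[0.446 0.053 0.118] [ 0.439  0.526 -1.058] 0.6964892502277824
[[ 0.    -0.008  1.   ]
 [-1.     0.001  0.   ]
 [-0.001 -1.    -0.008]]
[277 251]
inc xyz cm [0.02 3.09 0.08] rot [ 0.005 -0.    -0.   ] |rot|deg 0.3
```

View pics/c11.png

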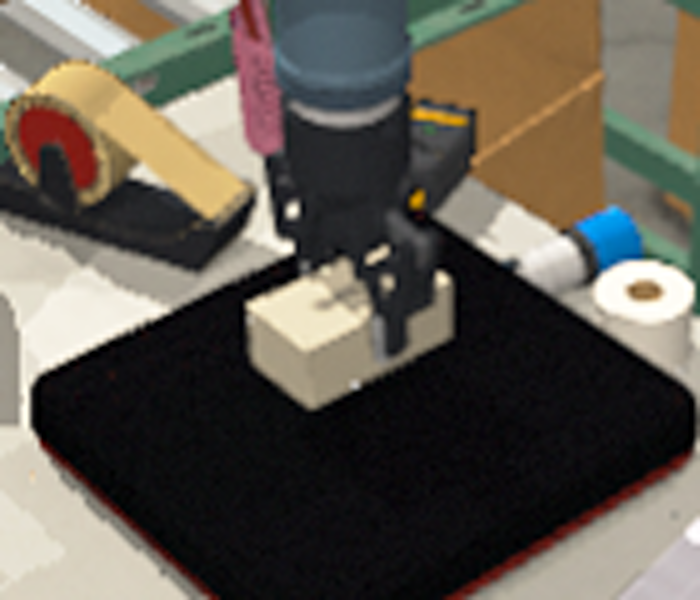

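>>> apply_moves --increments '[{"x": 0, "y": 1.2, "z": 0.1, "ax": 0, "ay": 0, "az": 0, "grip": 1}, {"x": 0, "y": 2.2, "z": 0.1, "ax": 0, "ay": 0, "az": 0, "grip": 1}, {"x": 0, "y": 2.9, "z": 0.1, "ax": 0, "ay": 0, "az": 0, "grip": 1}, {"x": 0, "y": 2.9, "z": 0.1, "ax": 0, "ay": 0, "az": 0, "grip": 1}]'

```text
time_s: 16.12
eef_pos: [0.4477, 0.0522, 0.0903]
eef_rot: [0.499, -0.501, 0.502, -0.498]
wrist_force: [-1.2, 0.1, -1.1]
opening: 0.698
```

>>> apply_moves --increments '[{"x": 0, "y": 0.2, "z": 0, "ax": 0, "ay": 0, "az": 0, "grip": 1}, {"x": 0, "y": 0.2, "z": 0, "ax": 0, "ay": 0, "az": 0, "grip": 1}]'

```text
time_s: 16.38
eef_pos: [0.4477, 0.0522, 0.0884]
eef_rot: [0.499, -0.501, 0.502, -0.498]
wrist_force: [0.2, -0.6, -2.3]
opening: 0.699
```

>>> apply_moves --increments '[{"x": 0, "y": 0.2, "z": 0, "ax": 0, "ay": 0, "az": 0, "grip": 1}, {"x": 0, "y": 0.2, "z": 0, "ax": 0, "ay": 0, "az": 0, "grip": 1}]'

```text
time_s: 16.62
eef_pos: [0.448, 0.0521, 0.0868]
eef_rot: [0.499, -0.501, 0.502, -0.499]
wrist_force: [-1.6, -0.4, 3.2]
opening: 0.703
```

>>> apply_moves --increments '[{"x": 0, "y": 0.2, "z": 0, "ax": 0, "ay": 0, "az": 0, "grip": 1}, {"x": 0, "y": 0.2, "z": 0, "ax": 0, "ay": 0, "az": 0, "grip": 1}]'

```text
time_s: 16.88
eef_pos: [0.4479, 0.0521, 0.0865]
eef_rot: [0.498, -0.501, 0.502, -0.498]
wrist_force: [-11.6, -1.1, 22.1]
opening: 0.701
```

>>> apply_moves --increments '[{"x": 0, "y": -0.1, "z": 0, "ax": 0, "ay": 0, "az": 0, "grip": 1}, {"x": 0, "y": -0.1, "z": 0, "ax": 0, "ay": 0, "az": 0, "grip": 0}, {"x": 0, "y": -0.1, "z": 0, "ax": 0, "ay": 0, "az": 0, "grip": 0}, {"x": 0, "y": -0.1, "z": 0, "ax": 0, "ay": 0, "az": 0, "grip": 0}, {"x": 0, "y": -0.1, "z": 0, "ax": 0, "ay": 0, "az": 0, "grip": 0}, {"x": 0, "y": -0.1, "z": 0, "ax": 0, "ay": 0, "az": 0, "grip": 0}]'

```text
time_s: 17.62
eef_pos: [0.4479, 0.0521, 0.0874]
eef_rot: [0.498, -0.501, 0.502, -0.498]
wrist_force: [-0.7, -0.6, -0.2]
opening: 1.0
```

>>> apply_moves --increments '[{"x": 0, "y": -1, "z": 0, "ax": 0, "ay": 0, "az": 0, "grip": 0}, {"x": 0, "y": -3, "z": 0, "ax": 0, "ay": 0, "az": 0, "grip": 0}, {"x": 0, "y": -6, "z": 0, "ax": 0, "ay": 0, "az": 0, "grip": 0}, {"x": 0, "y": -10, "z": 0, "ax": 0, "ay": 0, "az": 0, "grip": 0}, {"x": 0, "y": -15, "z": 0, "ax": 0, "ay": 0, "az": 0, "grip": 0}, {"x": 0, "y": -18, "z": -6, "ax": 0, "ay": 0, "az": 0, "grip": 0}, {"x": 0, "y": -18, "z": -10, "ax": 0, "ay": 0, "az": 0, "grip": 0}, {"x": 0, "y": -18, "z": -10, "ax": 0, "ay": 0, "az": 0, "grip": 0}]'

```text
time_s: 18.62
eef_pos: [0.3475, 0.0523, 0.2691]
eef_rot: [-0.499, 0.501, -0.501, 0.499]
wrist_force: [0.3, -0.4, 0.0]
opening: 1.002
```

Run:
```python
from h import *
np.set_printoptions(precision=3,suppress=True)
p,R,o=tool(); print(p,o["wrist_force"],o["opening"])
for n in("scene","top"):
    im=vision.camera(n); cv2.imwrite(f"pics/{n}12.png",im[:,:,::-1])
    for q in("large_box","label_roll","tape_measure","small_box","knob"): print(n,q,[(a["xy"],round(a["p"],2)) for a in pinpoint(n,q)])
    if n=="scene": cv2.imwrite("pics/c12.png",cv2.resize(im[200:340,210:370],None,fx=4,fy=4,interpolation=cv2.INTER_CUBIC)[:,:,::-1])
```

```text
[0.347 0.052 0.269] [ 0.296 -0.362  0.049] 1.0017034089846035
scene large_box [([315.4, 401.5], 0.83), ([277.1, 266.9], 0.56)]
scene label_roll [([337.3, 259.2], 0.85)]
scene tape_measure [([286.2, 358.4], 0.76)]
scene small_box [([390.1, 277.9], 0.58)]
scene knob [([393.4, 251.0], 0.68), ([385.5, 323.1], 0.25)]
top large_box [([385.3, 396.1], 0.68), ([358.4, 322.6], 0.67), ([374.8, 264.7], 0.64), ([228.3, 261.1], 0.56)]
top label_roll [([268.8, 204.8], 0.84), ([370.2, 213.2], 0.26)]
top tape_measure [([319.3, 357.6], 0.87)]
top small_box [([368.3, 216.3], 0.68)]
top knob [([385.0, 217.8], 0.58), ([366.4, 216.8], 0.42)]
```

View pics/scene12.png

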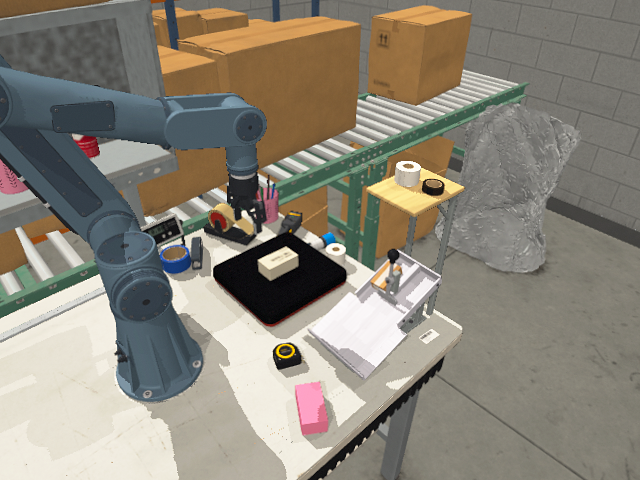

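View pics/c12.png

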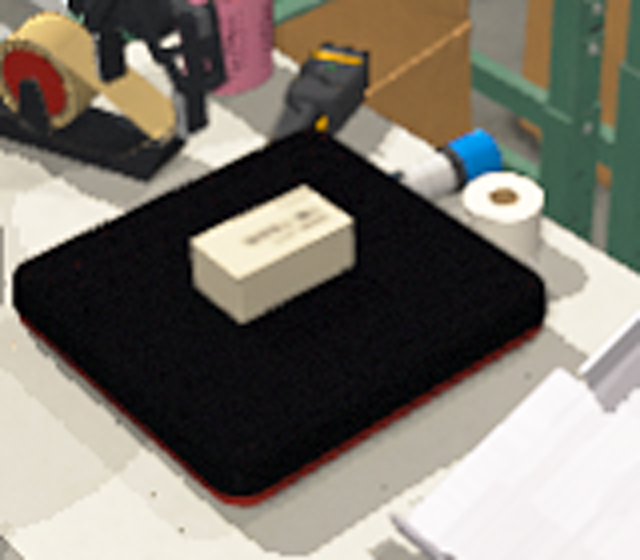

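```bash
python3 -c "
from bench import ticket
print(ticket.hand_in())"
```

```text
the job is handed in; nothing more can be done
None
```

The large cream carton from the right lane is on the scale, and I handed the job in at about 19 s of the 58 s allowed. The hand-in gave no verdict.

- **Release:** I pushed the lever towards the right lane with the closed fingers until the carton lay against the end stop. I then moved the fingers clear, and the picture showed the lever upright with the carton still at the bottom.
- **Placing:** I gripped the carton across its width at right angles to the slide, turned it level and lowered it onto the scale until it touched (a brief 22 N). Then I opened the fingers and drew the arm away.

**Last checks:**
- The pictures show the carton flat on the plate. I released it with the gripper at about (0.448, 0.052) m, which is where I had measured the plate's middle.
- The lever is upright and the small orange carton is still in its lane.
- The label roll and tape measure are at the same pixels as before, within a few pixels of network noise.
- The gripper is open and clear, with no force on it.

**Disagreements:**
- The network's origin for the carton differed from my geometry by a few pixels.
- It also reported the pink look-alike and some empty spots as the carton. I ignored these after comparing them with the pictures.
- When gripping, the closing fingertips pressed on the slide with about 13 N.

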